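Press the guarded lever of a board press

ROBOT

A 6-joint arm with a two-finger parallel gripper is mounted at the origin on a cart in front of the work surface, level with it; the furniture and walls round the work are solid. World frame = base frame: x ahead of the robot, y to its left, z up, the work surface at z = 0. Lengths are in m, angles in rad, forces in N, time in s.
With the tool pointing down it reaches from about 0.275 to 1 m from the base axis. Payload 8.4 kg.
Tool frame: the origin (TCP) lies on the centre line of the jaws, within the pads' length; the fingertips stand 17 mm ahead of it and the grasp point (between the pads) lies 2 mm behind it (bot.tcp_to_tips is the z of the fingertips in the tool frame, in m); z points along the fingers, y is the line along which they close (so a half turn about z gives the same grasp; the last joint's range is limited). The gripper opens to 85 mm and grips with 20 to 120 N. Pads are 22 mm wide; open, the fingers measure 114 mm over their backs; the gripper's body (76 mm by 85 mm) begins 54 mm behind the grasp point. The pads swing forward as they close: fully open they stand 13 mm farther back than shut.
Start: joints at [-1.276, 0.353, 1.633, -0, 1.155, -0.002], TCP at [0.183, -0.598, 0.248] pointing down, gripper open.
Joint ranges: [-2.63, 2.63], [-0.92, 2.1], [0.06, 2.66], [-1.3, 4.44], [0, 2.69], [-3.02, 3.02]. Speed limits (rad/s): [2.22, 2.22, 2.79, 3.14, 3.14, 3.14].

INTERFACE

Orientations are given as a unit quaternion [x, y, z, w].
In Python, from workcell import bot, hand, kinematics, get_obs, vision, hand_in gives the robot as it stands. The module is installed in compiled form; this text tells all that it offers. Calls block until the motion is done:
- bot.reach(position, orientation): joint-space move of the TCP to a pose.
- bot.servo_line(position, ori=None, velocity=0.15): straight line of the TCP; ori=None keeps the orientation; velocity is the mean speed in m/s.
- bot.goto_joints(angles): joint-space move.
- hand.move_gripper(opening, strength=None): finger opening in m; strength is the grip in N (None keeps the last); returns when the fingers have stopped.
- bot.dwell(seconds).
- kinematics.solve_ik(position, orientation): joint angles nearest the present ones, or None.
- get_obs(): the state.
- vision.read_camera(name): name is "side" or "top"; returns a dict with "frame" (384x512x3 uint8, red, green, blue), "intrinsics" (3x3 intrinsics, pixels), "view" (4x4, takes a point from world to camera coordinates). Camera axes: x right, y down, z forward; pixel columns grow to the right and rows downward; lengths in m; the calibration is good to about 2 mm. A picture is of the moment at which its call begins. There is no depth.
A pose or a line that the arm cannot do raises bot.IKError and nothing moves.
- hand_in(): hands the job in; it is judged then, once.
The state is a dict: "time_s": time; "joint_pos": joint angles; "joint_vel": joint speeds; "joint_efforts": joint torques, N m; "position": TCP position; "orientation": TCP orientation; "wrist_force": force on the tool from outside, world axes, zero at the start; "ft_torque": the same for the moment, N m; "gripper_width": finger opening in m; "grip_force": force on a finger pad.
Only numpy, scipy, OpenCV 4.12 (cv2) and the standard library are available. Lean on these libraries where they do the work, as an engineer would, in place of code of your own. Each camera call takes 0.05 s, during which the arm holds its last target. There are 200 camera calls.

TASK

Push the aluminium carrier with the circuit board all the way home under the press guard. Then reach down through the guard window that has the lever with the flat square paddle below it and press that lever fully down, without touching the guard frame or the lever with the ball end. Finish while still holding the paddle lever down, and leave the loose things on the desk where they stand.

Things in the scene. Friction and masses are not known exactly. Their poses are not given: they have to be found in the camera images.
- press: The board press, fixed to the desk: a grey bed 150 (x) by 250 (y) by 10 mm. Origin on the desk (z = 0) under the middle of the guard; z is up. Rails and a crossbar, 12 mm high, continue the bed on its +y side to y = +316 mm, |x| under 50 mm. Place and yaw vary. 'Press axes' below are this body's axes.
- guard: Guard frame fixed over the bed; press origin and axes. Level grey plate 140 (x) by 230 (y) mm, underside 96, top 100 mm above the desk (window rims 102, corner bolts 104), on 12 mm posts at x +-62, y +-106. Two windows 83 by 83 mm clear, centres x 0, y -55 and +55 mm, one lever under each; which is under which varies. The robot may not touch it (0.5 N).
- carrier_push (a point): Where to push: middle of the outer (press +y) face of the carrier's upright push plate, 45 mm above the desk. The plate is 70 mm wide (press x), 8 mm thick (press y), from 12 to 70 mm above the desk. With the carrier home this face is 104 mm beyond the guard's +y edge. Moves with the carrier.
- carrier (a joint): Travel of the aluminium carrier (with the brown circuit board fixed on it), in m. It slides in the press -y direction: 0 is fully out, 0.080 fully home against its stop; it starts between 0 and 0.025. It needs about 1.5 N plus light damping and stays where it is left.
- paddle_lever_top (a point): Middle of the upper face of the flat dark square paddle (34 by 34 mm, 8 mm thick) at the free end of the paddle lever. It lies within 5 mm of the middle of its window, 14 mm below the guard's top when released (86 mm above the desk) and 35 mm below it when fully down (65 mm above the desk). Moves with the lever.
- paddle_lever (a joint): Angle of the paddle lever, rad: 0 up (paddle slopes 10 degrees down to press +x), 0.35 fully down on its stop (10 degrees the other way). 60 mm from the hinge (along press y, under the window's +x edge) to the paddle's middle, which goes down 21 mm. A spring returns it: about 3 N at the paddle to start, 6 N fully down.
- ball_lever_top (a point): Top of the 24 mm ball at the end of the other lever, below the other window (93 mm above the desk, near the middle of its window). Same lever and spring otherwise. Leave it alone.
- ball_lever (a joint): Angle of the ball-ended lever in rad, 0 released. To be left at 0.
- filter_cap0: Black cylindrical filter capacitor, 42 mm across, 56 mm high, standing loose on the -x side of the press. Origin at its base centre.
- filter_cap1: The same kind of capacitor, 42 mm across, 56 mm high, standing loose on the +x side of the rails. Origin at its base centre.
- solder_reel0: Small reel of solder with green flanges, 47 mm across, 34 mm high, loose on the -x side of the press. Origin at its base centre.
- flux_bottle: Small brown bottle with black cap, 37 mm across, 84 mm high, loose on the -y side of the press. Origin at its base centre.
- side_cutters: Side cutters with red handles, 116 mm long, 11 mm high, lying loose beyond the bottle. Origin under the middle.
- driver_red: Screwdriver with red handle, 162 mm long, 22 mm high, lying loose behind the press (+x side). Origin under the middle.

How it is judged:
On the way, in this order (a step that is already met when the one before it is completed fails the run):
1. the carrier is pushed home (value of joint carrier above 0.076 m), for 0.2 s.
2. the paddle lever is pressed fully down with the carrier home (value of joint carrier above 0.076 m and value of joint paddle_lever above 0.31 rad), for 0.2 s.
At the end, for the whole second after the job is handed in: The carrier is home (joint above 0.076, within 4 mm of its stop), the paddle lever is held fully down (above 0.31 rad) by the fingers (more than 1.5 N), and the ball-ended lever is up (all of step 2 and contact force between the fingers and paddle_unit above 1.5 N and value of joint ball_lever below 0.05 rad); the arm keeps its last pose, push and grip.
It fails at once if the robot touches the guard frame (over 0.5 N) (contact force between any of the fingers, the arm and guard above 0.5 N).
It fails at once if the ball-ended lever is touched or pressed (over 0.5 N or 0.05 rad) (contact force between any of the fingers, the arm and ball_unit above 0.5 N or value of joint ball_lever above 0.05 rad).
It fails at once if a loose thing is moved, lifted or knocked over (more than 15 mm) (distance of any of filter_cap0, solder_reel0, flux_bottle, filter_cap1, side_cutters, driver_red from where it was at the start of the episode above 0.015 m).
It also fails if it takes over 43 s, if anything falls off the work surface, if the arm or the gripper's body presses on something with over 40 N, if the wrist force passes 120 N, or if a joint passes its speed limit or range.

## Working session

There is one attempt and no reset: what is moved stays moved. The work goes in short steps, each a Python script; the robot and the scene stay as the last script left them, time stands still between calls to the robot, and variables do not carry over. Pictures are saved under pics/ and viewed, at most 10 in all, crops included, and the job is handed in when it is done.

```bash
mkdir -p pics; python3 - <<'E'
from workcell import vision,get_obs
import cv2,numpy as np,pickle
d={}
for n in("top","side"):
    c=vision.read_camera(n);d[n]=c
    cv2.imwrite(f"pics/{n}0.png",cv2.resize(c["frame"][:,:,::-1],None,fx=1.5,fy=1.5,interpolation=cv2.INTER_CUBIC))
    print(n,np.round(c["intrinsics"],1).tolist(),np.round(c["view"],3).tolist())
pickle.dump(d,open("cam.pkl","wb"))
print(get_obs())
E
```

```text
top [[490.0, 0.0, 252.0], [0.0, 490.0, 196.1], [0.0, 0.0, 1.0]] [[-0.017, -1.0, 0.004, -0.129], [-0.989, 0.016, -0.146, 0.592], [0.146, -0.007, -0.989, 1.468], [0.0, 0.0, 0.0, 1.0]]
side [[420.4, 0.0, 256.1], [0.0, 420.4, 189.2], [0.0, 0.0, 1.0]] [[0.934, -0.356, 0.014, -0.572], [-0.186, -0.52, -0.833, 0.122], [0.304, 0.776, -0.552, 0.996], [0.0, 0.0, 0.0, 1.0]]
{'time_s': 0.1, 'joint_pos': array([-1.27638522e+00,  3.53606409e-01,  1.63403783e+00,  2.28912199e-05,
        1.15522017e+00, -2.39356496e-03]), 'joint_vel': array([ 0.00101005, -0.00171335, -0.00242281, -0.00125815,  0.00109764,
        0.00112695]), 'joint_efforts': array([-6.98554086e-04, -6.06356764e+01, -3.42819357e+01, -1.82513390e-04,
        3.92617163e-03,  5.72560623e-06]), 'position': array([ 0.1826852 , -0.59728514,  0.24762895]), 'orientation': array([ 9.89009052e-01,  1.47853613e-01, -8.21573994e-05, -6.30636725e-04]), 'wrist_force': array([ 1.0107157 , -0.39249992, -0.21638752]), 'ft_torque': array([ 0.0194674 ,  0.03790436, -0.00502329]), 'grip_force': 0.0, 'gripper_width': 0.0852224174943125}
```

View pics/top0.png

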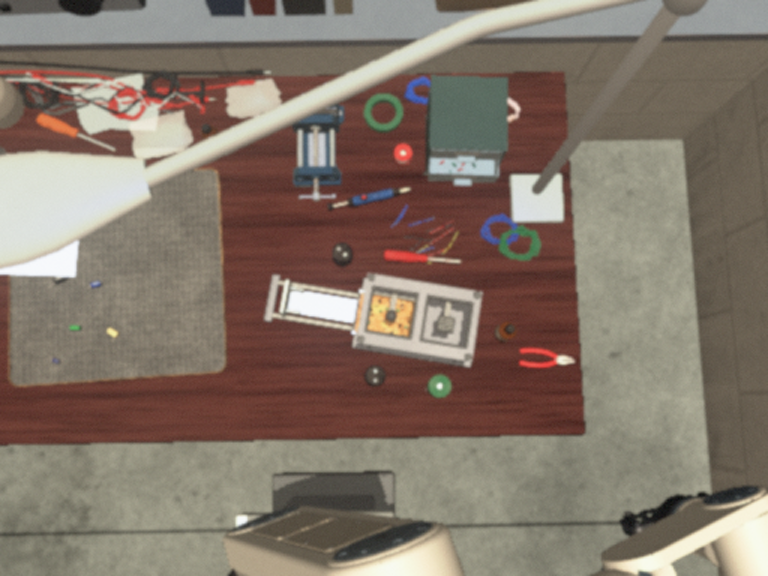

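View pics/side0.png

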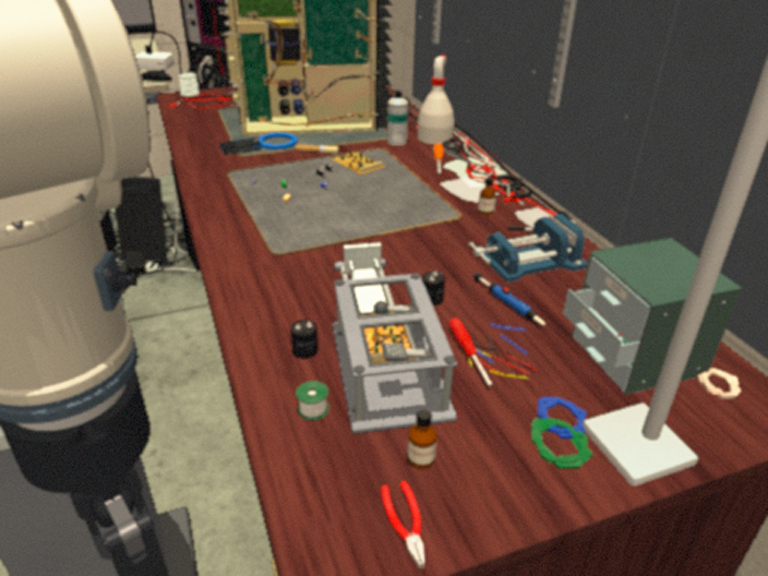

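```bash
python3 - <<'E'
import cv2,pickle
d=pickle.load(open("cam.pkl","rb"))
f=d["top"]["frame"][175:250,172:328,::-1]
cv2.imwrite("pics/topz.png",cv2.resize(f,None,fx=5,fy=5,interpolation=cv2.INTER_CUBIC))
f=d["side"]["frame"][155:285,190:310,::-1]
cv2.imwrite("pics/sidez.png",cv2.resize(f,None,fx=4.5,fy=4.5,interpolation=cv2.INTER_CUBIC))
E
```

```text
(no output)
```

View pics/topz.png

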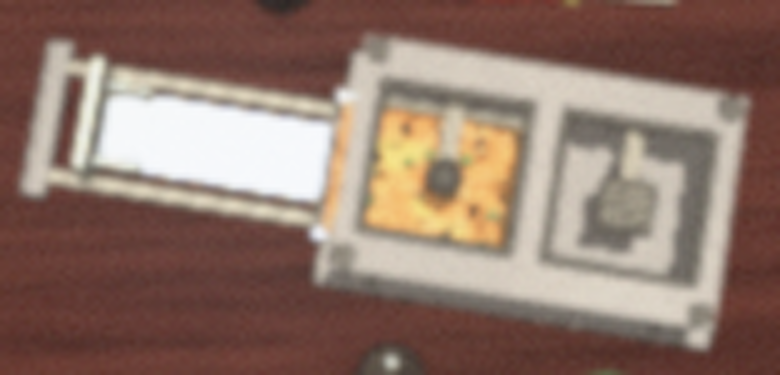

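View pics/sidez.png

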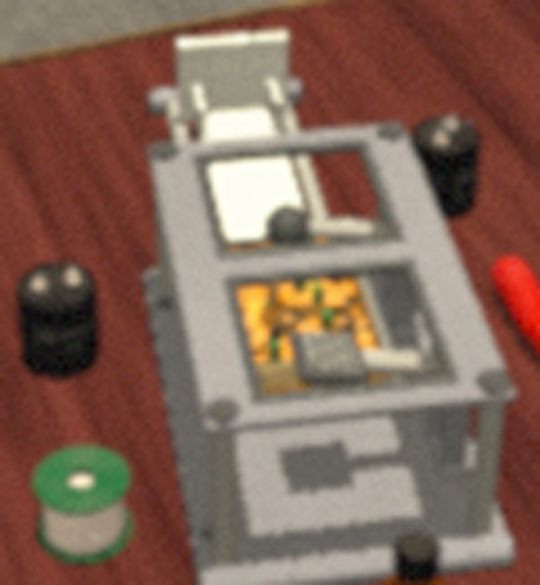

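```bash
cat > geo.py <<'E'
import numpy as np,pickle
from scipy.optimize import least_squares
d=pickle.load(open("cam.pkl","rb"))
def proj(n,P):
    c=d[n];P=np.atleast_2d(P);q=P@c["view"][:3,:3].T+c["view"][:3,3];q=q@c["intrinsics"].T;return q[:,:2]/q[:,2:]
def ray(n,uv,z):
    c=d[n];R=c["view"][:3,:3];t=c["view"][:3,3];o=-R.T@t
    v=R.T@np.linalg.solve(c["intrinsics"],[*uv,1]);return o+v*(z-o[2])/v[2]
def W(p,L):
    L=np.atleast_2d(L);c,s=np.cos(p[2]),np.sin(p[2])
    return np.c_[p[0]+c*L[:,0]-s*L[:,1],p[1]+s*L[:,0]+c*L[:,1],L[:,2]]
def Tz(p):return (np.array(p)+.5)/5-.5+[172,175]
def Sz(p):return (np.array(p)+.5)/4.5-.5+[190,155]
E
python3 - <<'E'
from geo import *
B=np.array([[.062,.106,.104],[.062,-.106,.104],[-.062,-.106,.104],[-.062,.106,.104]])
C=np.array([[.07,.115,.1],[.07,-.115,.1],[-.07,-.115,.1],[-.07,.115,.1]])
tb=Tz([(376,48),(733,107),(701,318),(341,258)]);tc=Tz([(355,36),(748,95),(712,350),(315,283)])
sb=Sz([(391,131),(493,381),(221,409),(163,150)])
for name,s in(("both",3),("top",1),("side",2)):
    f=lambda p:np.concatenate([(proj("top",W(p,B))-tb).ravel(),(proj("top",W(p,C))-tc).ravel()]*(s&1)+[(proj("side",W(p,B))-sb).ravel()]*(s>>1))
    r=least_squares(f,[.55,-.3,0],x_scale=[.1,.1,.1]);print(name,r.x,np.round(r.fun,1))
    if s==3:p=r.x;np.save("press.npy",p)
inv=lambda w:W([0,0,-p[2]],w-np.array([p[0],p[1],0]))[0]*1000
print("paddle",inv(ray("top",Tz((627,203)),.086)),inv(ray("side",Sz((332,350)),.086)))
print("ball",inv(ray("top",Tz((443,178)),.085)),inv(ray("side",Sz((289,224)),.081)))
for a in[(95,58),(82,170)]:print("plate top T",inv(ray("top",Tz(a),.07)))
for a in[(176,40),(290,32)]:print("plate top S",inv(ray("side",Sz(a),.07)))
E
```

```text
both [ 0.53449647 -0.21663764 -0.18035564] [ 0.1  0.9 -0.7  0.6 -0.4 -0.3  0.2 -0.   1.8  0.4 -0.5  1.  -0.1 -3.4
  1.9 -2.7 -1.1 -0.5 -0.8 -0.5 -0.6  0.1 -0.8 -0.2]
top [ 0.53310696 -0.2157642  -0.17844092] [-0.2  1.4 -1.   1.  -0.6  0.2 -0.1  0.5  1.4  0.9 -0.8  1.4 -0.3 -3.
  1.7 -2.2]
side [ 0.53588693 -0.21807054 -0.18550919] [-0.1 -0.2 -0.1 -0.1  0.   0.3  0.2 -0.1]
paddle [ -0.55385803 -55.75607897  86.        ] [  0.45404136 -52.64662522  86.        ]
ball [-3.5144303  54.94201152 85.        ] [-4.75509613e-02  5.88112919e+01  8.10000000e+01]
plate top T [ 36.25994414 275.35885216  70.        ]
plate top T [-32.45036507 270.72001912  70.        ]
plate top S [-31.3761501  278.31927068  70.        ]
plate top S [ 40.31063222 276.9203542   70.        ]
```

```bash
cat >> geo.py <<'E'
P=np.array([.535,-.217,-.183])
a=np.pi/2+P[2];ORI=[np.cos(a/2),np.sin(a/2),0,0]
def w(x,y,z):return W(P,[x,y,z])[0]
def loc(q):return W([0,0,-P[2]],q-np.array([P[0],P[1],0]))[0]
E
python3 - <<'E'
from geo import *
from workcell import bot,hand,get_obs,vision
import cv2
hand.move_gripper(0.0,30)
bot.reach(w(0,.335,.2),ORI)
bot.servo_line(w(0,.335,.047),velocity=.12)
o=get_obs();f0=o["wrist_force"];ax=w(0,1,0)-w(0,0,0);print(o["time_s"],loc(o["position"]),f0,bot.tcp_to_tips)
y=.335
def go(y,v):
    bot.servo_line(w(0,y,.047),velocity=v);o=get_obs();F=(o["wrist_force"]-f0)@ax
    print(round(o["time_s"],2),round(y,3),loc(o["position"]).round(4),round(F,2));return F
for y in(.30,.28,.26,.243):go(y,.06)
while y>.217:
    y-=.003
    if go(y,.04)>8:break
c=vision.read_camera("top")
cv2.imwrite("pics/push.png",cv2.resize(c["frame"][150:270,150:340,::-1],None,fx=4,fy=4,interpolation=cv2.INTER_CUBIC))
E
```

```text
5.1833 [0.00053779 0.3352153  0.04775221] [-0.31060213 -0.26235039  0.29673739] 0.017
5.92 0.3 [1.000e-04 2.999e-01 4.710e-02] 0.02
6.4 0.28 [-1.000e-04  2.795e-01  4.700e-02] 1.02
6.88 0.26 [-1.000e-04  2.595e-01  4.700e-02] -0.09
7.32 0.243 [-1.000e-04  2.424e-01  4.700e-02] 0.27
7.57 0.24 [-0.      0.2399  0.047 ] 0.31
7.82 0.237 [-1.000e-04  2.369e-01  4.700e-02] 0.72
8.07 0.234 [-0.      0.2338  0.047 ] 0.07
8.32 0.231 [0.     0.2318 0.0471] 8.67
```

View pics/push.png

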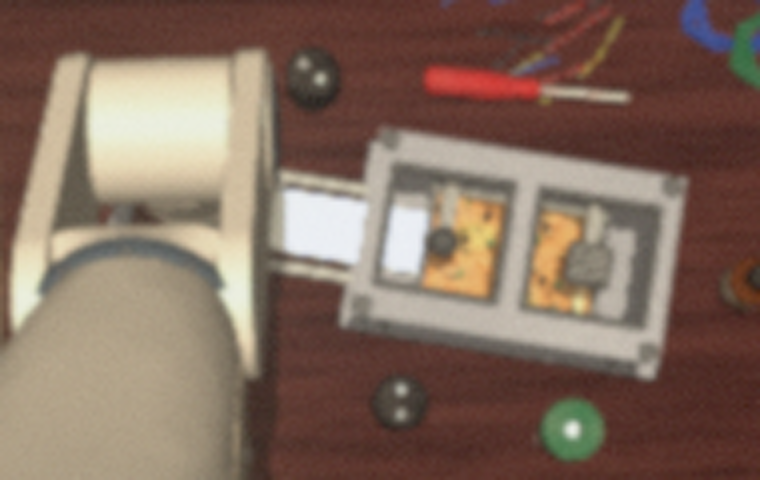

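The top view shows the carrier home: the board now appears in both windows, and the force rises at the expected stop. The square paddle is in the right (-y) window, near (590,262). Next I confirm the stop, retreat, and press the paddle.

```bash
python3 - <<'E'
from geo import *
from workcell import bot,hand,get_obs,vision
import cv2
ax=w(0,1,0)-w(0,0,0)
bot.servo_line(w(0,.2285,.047),velocity=.02);bot.dwell(.2)
o=get_obs();print(loc(o["position"]),o["wrist_force"]@ax)
bot.servo_line(w(0,.26,.047),velocity=.08)
bot.servo_line(w(0,.26,.2),velocity=.15)
X,Y=0,-.054
bot.servo_line(w(X,Y,.2),velocity=.15)
bot.servo_line(w(X,Y,.125),velocity=.1);bot.dwell(.2)
o=get_obs();f0=o["wrist_force"];print(o["time_s"],loc(o["position"]),f0)
z=.125
for z in(.112,.104,.1,.096,.092,.089,.087,.085,.083,.081,.079):
    bot.servo_line(w(X,Y,z),velocity=.04);o=get_obs();F=o["wrist_force"]-f0
    print(round(o["time_s"],2),z,loc(o["position"]).round(4),F.round(2))
    if F[2]>14 or abs(F[:2]).max()>6:break
for n,(r,c0) in{"top":(150,150),"side":(155,190)}.items():
    c=vision.read_camera(n)
    cv2.imwrite(f"pics/press_{n}.png",cv2.resize(c["frame"][r:r+130,c0:c0+170,::-1],None,fx=4,fy=4,interpolation=cv2.INTER_CUBIC))
E
```

```text
[1.40031795e-04 2.31473901e-01 4.71412400e-02] 21.885970264361173
13.8917 [ 0.00041746 -0.05412804  0.12569978] [-0.33620736 -0.80215517  0.1532654 ]
14.37 0.112 [-0.0003 -0.0539  0.1116] [ 0.74  0.94 -0.39]
14.72 0.104 [-0.     -0.054   0.1038] [ 1.17  0.86 -0.06]
14.97 0.1 [ 0.0001 -0.0541  0.1   ] [0.78 0.11 2.41]
15.22 0.096 [ 0.0001 -0.0541  0.096 ] [ 0.53 -0.21  3.49]
15.47 0.092 [ 0.0002 -0.0541  0.0922] [ 1.17 -1.03  4.7 ]
15.72 0.089 [ 0.0001 -0.0541  0.0892] [-0.44 -0.06  5.26]
15.97 0.087 [ 0.     -0.0541  0.0873] [-1.56  0.76  5.64]
16.22 0.085 [ 0.0001 -0.0541  0.0853] [-1.15  0.36  5.65]
16.47 0.083 [ 0.0002 -0.0541  0.0837] [-1.91  0.46  7.64]
16.72 0.081 [ 0.0004 -0.0541  0.0831] [-4.89  3.07 22.66]
```

View pics/press_side.png

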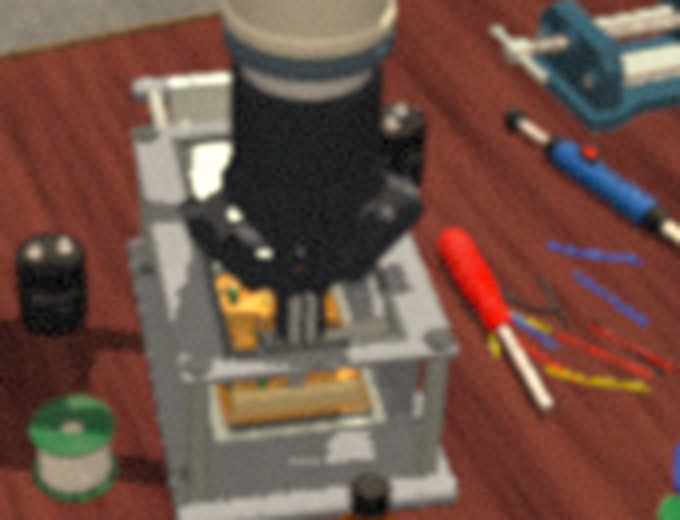

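The force profile matches the spring (3 to 6 N) and then a hard stop at the expected height. The sideways force fits a paddle tilted 10° the other way, and the fingers are inside the -y window with the loose things unmoved. I'm handing in while holding.

```bash
python3 - <<'E'
from workcell import bot,get_obs,hand_in
bot.dwell(.4);o=get_obs();print(o["time_s"],o["wrist_force"]);print(hand_in())
E
```

```text
17.2167 [-5.9018892   2.38653695 22.31179152]
the job is handed in; nothing more can be done
None
```

I pushed the carrier home against its stop and handed the job in at about 17 s with the paddle lever held down at about 22 N; nothing in the forces or pictures suggested contact with the guard or ball lever, or a moved loose item, but no verdict came back.

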